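# Clamp a ring in the bench gauge to the first clutch slip

## Robot

A 6-joint arm with a two-finger parallel gripper is mounted at the origin on the work surface. World frame = base frame: x ahead of the robot, y to its left, z up, the work surface at z = 0. Lengths are in mm, angles in rad, forces in N, time in s.
With the tool pointing down it reaches from about 275 to 850 mm from the base axis. Payload 5.2 kg.
Tool frame: the origin (TCP) lies at the centre of the arm's flange, where the gripper is bolted on; the fingertips stand 173 mm ahead of it and the grasp point (between the pads) lies 155 mm ahead of it (robot.grasp_offset is the distance from the TCP to the grasp point, in mm); z points along the fingers, y is the line along which they close (so a half turn about z gives the same grasp; the last joint's range is limited). The gripper opens to 85 mm and grips with 20 to 120 N. Pads are 22 mm wide; open, the fingers measure 114 mm over their backs; the gripper's body (76 mm by 85 mm) begins 54 mm behind the grasp point. The pads swing forward as they close: fully open they stand 13 mm farther back than shut.
Start: joints at [0.981, 0.259, 1.535, -0, 1.348, -0.203], TCP at [207.454, 509.381, 404.71] pointing down, gripper open.
Joint ranges: [-3.14, 3.14], [-0.91, 2.08], [0.19, 2.58], [-1.22, 4.36], [0.22, 2.71], [-3.12, 3.12]. Speed limits (rad/s): [2.57, 2.57, 3.14, 3.14, 3.14, 3.14].

## Interface

Orientations are given as a unit quaternion [w, x, y, z].
In Python, from bench import robot gives the robot as it stands. The module is installed in compiled form; this text tells all that it offers.
- The arm moves only by the tool jog_arm, never from a script. Its argument "moves" is one flat list of numbers, 7 for each row, row after row: the opening, from 0 (shut) to 1 (fully open), then the shift along the tool's x, y, z in units of 40 mm (1.0 is 40 mm), then the turn, a rotation vector about the tool's x, y, z in units of 10 degrees (1.0 is 10 degrees). A call has 1 to 8 rows; each row is the pose to reach, as a shift and turn from the pose commanded when the call began, along the tool's axes at that moment; what a row does not reach only later rows make up. A row lasts 1/8 s, in which the tool goes at most 62.5 mm and 10.7 degrees, less where a joint would pass 70% of its speed; a pose out of reach is approached as far as the arm can. A call with a gripper value outside its range is refused whole. The fingers move at their own pace and stop on an object; "squeeze" is the grip in N (left out, the last holds). Time passes only in rows, so rows that repeat a pose let the fingers close. It gives the time, the measured TCP pose, the force, the opening and the grip force at its end, in the units of the state.
- robot.get_state(): the state, without advancing time (a new reading comes with each control period).
- robot.capture(name): name is "side" or "top"; returns a dict with "pixels" (384x512x3 uint8, red, green, blue), "vfov" (degrees; the focal length in pixels is half the picture's height over the tangent of half this angle, whatever the lens; pixels are square), "cx", "cy" (the principal point, pixels), "dist" ([k1, k2, p1, p2, k3] as OpenCV has them; the pictures are not rectified), "T" (4x4, takes a point from camera to world coordinates). Camera axes: x right, y up, looking along -z (the intrinsics and any distortion apply to the point x, -y, -z); pixel columns grow to the right and rows downward; lengths in mm; the calibration is good to about 2 mm. A picture is of the moment at which its call begins. There is no depth.
- robot.close_job(): hands the job in; it is judged then, once.
The state is a dict: "time": time; "joint_positions": joint angles; "qd": joint speeds; "tau": joint torques, N m; "ee_pos": TCP position; "eef_rot": TCP orientation; "ft_force": force on the tool from outside, world axes, zero at the start; "moment": the same for the moment, N m; "opening": finger opening in mm; "grip_force": force on a finger pad.
Only numpy, scipy, OpenCV 4.12 (cv2) and the standard library are available. Lean on these libraries where they do the work, as an engineer would, in place of code of your own. Each camera call takes 0.05 s, during which the arm holds its last target. There are 200 camera calls.

## Task

Take the bright steel ring from the black mat and lay it flat on the gauge's bed between the two steel faces, then close the jaw on it by turning the orange drag-clutch thumbscrew clockwise until its clutch first slips. Stop at that first slip, with no more than some 25 degrees of slipping, let go and leave the ring held in the gauge. Leave the brass disc, the oil bottle and the screwdriver where they are.

Things in the scene. Friction and masses are not known exactly. Their poses are not given: they have to be found in the camera images.
- ring: the bright steel ring: outside diameter 56 mm, bore 36 mm, 20 mm high, eight dark slots in its top edge, about 0.2 kg; lies flat on the black mat. Origin: centre of its underside, z up. It can be gripped across its outside.
- gauge: bench ring gauge, bolted down: grey base plate 90 (x) x 270 mm (y), 20 thick; at -y a blue housing 56 x 85 mm, top 48 mm above table, thumbscrew on top; towards +y end a dark fixed anvil block (50 mm in x, 26 high). Origin: centre of underside, z up. Jaw and anvil face each other along y. The anvil's setting is not measured: its face lies 86 to 92 mm from the origin along +y.
- bed (a point): point on top of the base plate (bed, 20 mm above the table) on the gauge's centreline, 54.5 mm from its origin along +y; axes as the gauge. A ring set down centred here clears jaw and anvil by 3 mm or more; the jaw later pushes it 3 to 10 mm towards +y, against the anvil.
- jaw: moving jaw, bright steel block 50 mm (x) by 16 mm (y), top 25 mm above the bed. Origin: foot of its flat face, which looks along the gauge's +y. The face starts 18 to 23 mm from the gauge's origin along +y. Geared to the collar: moves 5 mm towards +y per radian that the collar turns clockwise seen from above.
- cap: the thumbscrew: orange square head, 26 x 26 mm across flats, 30 mm tall (61 to 91 mm above table), flats square to its x and y, white line on top along +x. Turns about a vertical axis 80 mm from the gauge's origin along its -y. Origin: on the axis, 57 mm above table. Drives the collar through a smooth drag clutch that slips at about 0.20 N m, with no click: the torque just stops rising.
- head (a point): point on the thumbscrew's axis, 79 mm above the table, in the grip zone of the head; axes as cap. Turning it takes 0.08 N m while the jaw runs free (1.4 to 3.6 rad clockwise from the start); once the ring is caught between both faces the torque climbs to the slip within about 0.2 rad and then stays level. The gearing holds the jaw when the head is let go.
- collar: black disc, 50 mm in diameter, 5 thick, top 56 mm above the table, under the orange head, with a white index line along its +x. At the start its line points the same way as the head's; the angle between the two lines is how far the clutch has slipped. When the clutch slips, the head turns while collar and jaw stand still.
- brass_disc: bystander: brass setting disc with a knob, 40 mm across, 30 mm tall; origin under its centre
- oil_bottle: bystander: small amber bottle, 38 mm across, 85 mm tall; origin under its centre
- screwdriver: bystander: screwdriver with red handle, lying on the table along its x; origin under its middle
There are look-alikes about, which are no part of the job. There is more than one size of the ring; the job needs the largest.

How it is judged:
By the outcome, as a careful person would: the job done as asked, in the order asked, and still so for the second after the job is handed in, with the robot touching nothing.
It also fails if it takes over 70 s, if anything falls off the work surface, if the arm or the gripper's body presses on something with over 40 N, if the wrist force passes 120 N, or if a joint passes its speed limit or range.

## Working session

There is one attempt and no reset: what is moved stays moved. The work goes in short steps, Python scripts to look and compute and a tool call to move; the robot and the scene stay as the last step left them, time stands still between calls to the robot, and variables do not carry over. Pictures are saved under pics/ and viewed, at most 10 in all, crops included, and the job is handed in when it is done.

Besides the shell and the picture viewer there is one more tool, called after "Call:" as name(argument=value, ...), one argument or row to a line, values as JSON. jog_arm: Moves the arm, as the interface text tells. Its arguments: {"type":"object","properties":{"moves":{"type":"array"},"squeeze":{"type":"number"}},"required":["moves"]}

```bash
mkdir -p pics; cat > h.py <<'E'
import numpy as np, cv2, json
from bench import robot
from scipy.spatial.transform import Rotation as R
def cap(n,f):
    c=robot.capture(n); cv2.imwrite(f'pics/{f}.png',c['pixels'][:,:,::-1])
    np.savez(f'pics/{f}.npz',**{k:np.array(v) for k,v in c.items()}); return c
def load(f): return np.load(f'pics/{f}.npz')
def K(c):
    h=c['pixels'].shape[0]; f=h/2/np.tan(np.radians(float(c['vfov']))/2)
    return np.array([[f,0,float(c['cx'])],[0,f,float(c['cy'])],[0,0,1.]])
def ray(c,uv):
    p=cv2.undistortPoints(np.array([[uv]],float),K(c),np.array(c['dist'],float))[0,0]
    T=np.array(c['T']); return T[:3,3], T[:3,:3]@np.array([p[0],-p[1],-1.])
def atz(c,uv,z):
    o,d=ray(c,uv); return o+d*(z-o[2])/d[2]
def tri(c1,u1,c2,u2):
    o1,d1=ray(c1,u1);o2,d2=ray(c2,u2); d1=d1/np.linalg.norm(d1);d2=d2/np.linalg.norm(d2)
    s=np.linalg.lstsq(np.c_[d1,-d2],o2-o1,rcond=None)[0]
    a,b=o1+s[0]*d1,o2+s[1]*d2; return (a+b)/2,np.linalg.norm(a-b)
def proj(c,p):
    T=np.array(c['T']); q=T[:3,:3].T@(np.array(p,float)-T[:3,3]); q=q*[1,-1,-1]
    return cv2.projectPoints(q.reshape(1,3),np.zeros(3),np.zeros(3),K(c),np.array(c['dist'],float))[0].ravel()
E
python3 - <<'E'
from h import *
for n in('side','top'):
    c=cap(n,n+'0'); cv2.imwrite(f'pics/{n}0b.png',cv2.resize(c['pixels'][:,:,::-1],(800,600),interpolation=cv2.INTER_CUBIC)); print(n,c['vfov'],c['cx'],c['cy'],c['dist'],np.round(c['T'],3).tolist())
s=robot.get_state(); print(s); print(robot.grasp_offset)
E
```

```text
side 56.06240348182897 247.24434446669633 190.97446946327315 [-0.03850021  0.          0.          0.          0.        ] [[0.948, 0.171, -0.267, 401.586], [-0.317, 0.544, -0.777, -676.344], [0.012, 0.822, 0.57, 515.774], [0.0, 0.0, 0.0, 1.0]]
top 52.466012561742495 258.15725193591163 197.08865069355042 [-0.1375721  0.         0.         0.         0.       ] [[-0.002, 0.985, -0.174, 461.77], [-1.0, 0.001, 0.019, -49.568], [0.019, 0.174, 0.985, 1029.978], [0.0, 0.0, 0.0, 1.0]]
{'time': 0.1, 'joint_positions': array([ 9.81176435e-01,  2.59304192e-01,  1.53598716e+00, -3.79615974e-05,
        1.34800521e+00, -2.02804187e-01]), 'qd': array([-6.48874285e-04, -7.39182833e-04, -2.58782111e-03,  1.47610786e-03,
        1.10898369e-03, -3.65617638e-05]), 'tau': array([ 1.59607840e-03, -4.46969390e+01, -2.91245896e+01, -4.70206487e-04,
        6.31325689e-03, -8.15072963e-05]), 'ee_pos': array([207.3596619 , 509.20457012, 403.9338152 ]), 'eef_rot': array([-3.11717575e-04,  1.92200116e-01,  9.81355384e-01, -7.93095740e-04]), 'ft_force': array([-0.97441438,  0.07217469,  0.05761168]), 'moment': array([ 0.04094009, -0.03475907,  0.00343809]), 'grip_force': 0.0, 'opening': 85.27526970033813}
154.70000000000002
```

View pics/side0b.png

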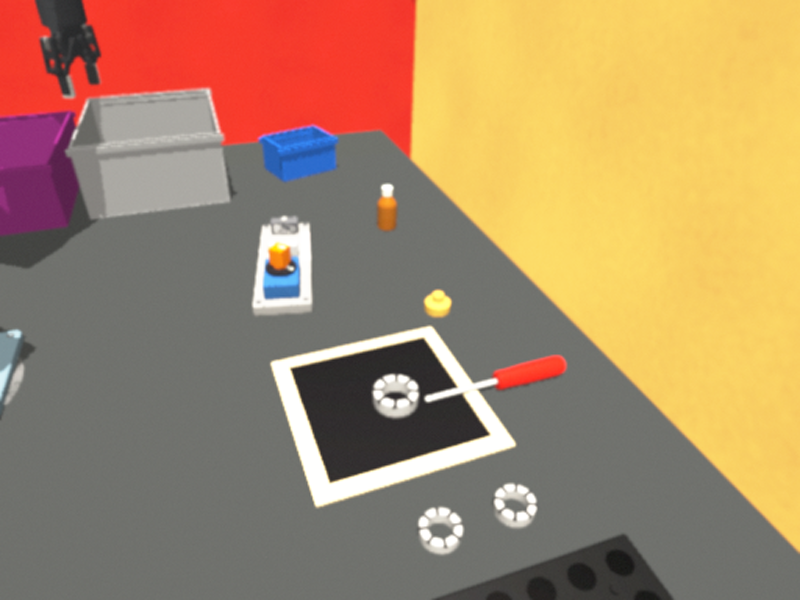

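View pics/top0b.png

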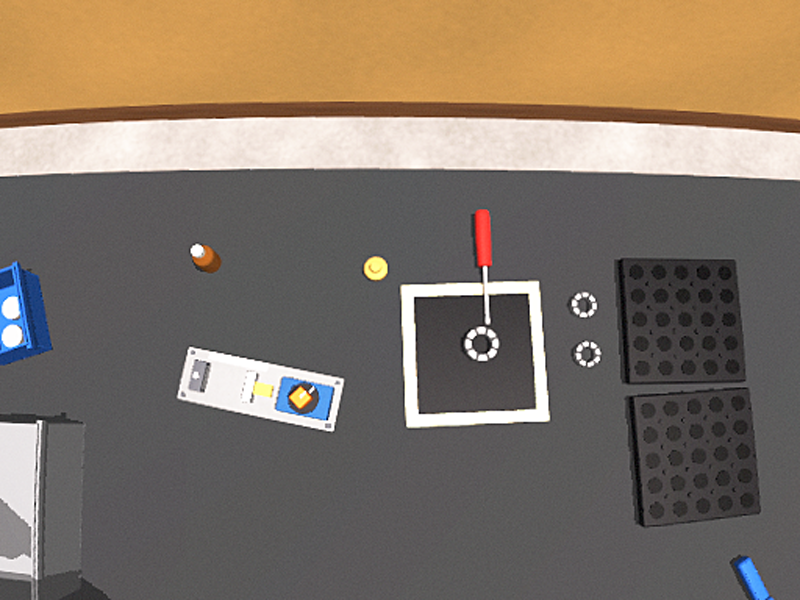

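The side view shows the ring at about (396,395) of 800x600 and the gauge at (283,265). The top view shows the ring at (481,344), with the screwdriver tip just beside it at (487,322), the gauge from (190,350) to (340,430), and the head at (302,397). Next I'll enlarge these.

```bash
python3 - <<'E'
from h import *
def crop(c,x,y,w,h,s):
    return cv2.resize(np.array(c['pixels'])[y:y+h,x:x+w,::-1],None,fx=s,fy=s,interpolation=cv2.INTER_CUBIC)
t=load('top0');s=load('side0')
cv2.imwrite('pics/ct.png',np.vstack([crop(t,110,218,115,60,6.0)[:, :690],np.hstack([crop(t,285,195,50,40,6),crop(s,228,230,65,40,6)])]))
cv2.imwrite('pics/cs.png',crop(s,155,132,55,74,8))
E
```

```text
(no output)
```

View pics/ct.png

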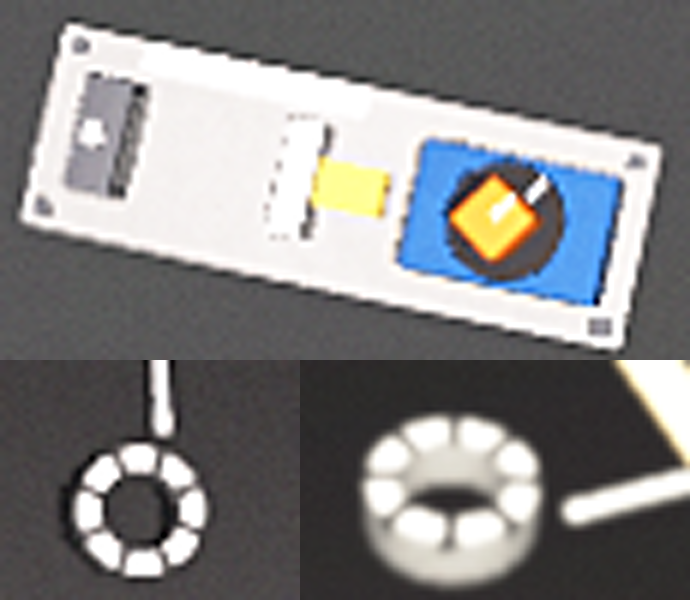

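View pics/cs.png

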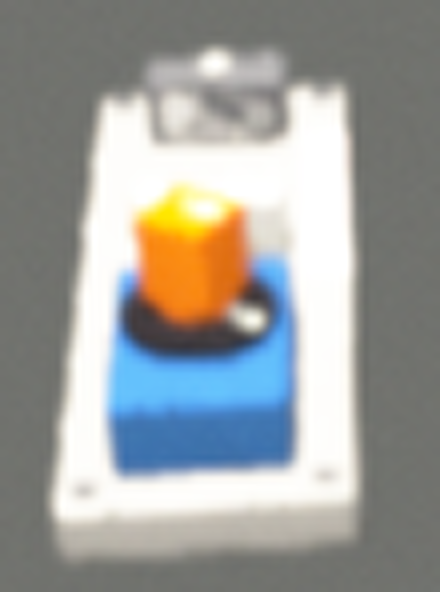

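```bash
cat > m.py <<'E'
from h import *
t=load('top0');s=load('side0')
f=lambda p,k,o:((np.array(p)+.5)/k-.5+o)
tp=lambda x,y:f((x,y),6,(110,218)); sp=lambda x,y:f((x,y),8,(155,132))
# plate corners: order +y/-x?, etc
C=[((66,22),(345,88)),((662,147),(357,503)),((620,350),(55,517)),((22,222),(103,97))]
P=[]
for a,b in C:
    p,e=tri(t,tp(*a),s,sp(*b)); q=atz(t,tp(*a),20); P.append(q); print(np.round(p,1),round(e,1),np.round(q,1),np.round(atz(s,sp(*b),20),1))
P=np.array(P); print('sides',[round(np.linalg.norm(P[i]-P[(i+1)%4]),1) for i in range(4)])
g=P.mean(0); d=(P[0]+P[3]-P[1]-P[2]); th=np.arctan2(d[1],d[0]); print('gauge c',g,'y dir deg',np.degrees(th))
y=np.array([np.cos(th),np.sin(th),0]); print('bed',g+54.5*y,'axis',g-80*y)
for n,a,b in [('headtop',(493,218),(191,208))]:
    p,e=tri(t,tp(*a),s,sp(*b)); print(n,p,e,atz(t,tp(*a),91),atz(s,sp(*b),91))
ra=f((141.5,150),6,(285,195)); rb=f((152.5,121),6,(228,230))
p,e=tri(t,ra,s,rb); print('ring top',p,e,atz(t,ra,21),atz(s,rb,21))
l,r=f((75,150),6,(285,195)),f((208,150),6,(285,195)); print('dia',np.linalg.norm(atz(t,l,20)-atz(t,r,20)))
tip=f((163,432-360),6,(285,195)); print('sd tip',atz(t,tip,4))
hc=[atz(t,tp(*q),91) for q in((493,175),(537,218),(493,262),(448,217))]; print('flats', [np.degrees(np.arctan2(*(hc[(i+1)%4]-hc[i])[[1,0]])) for i in range(4)])
l1,l2=atz(t,tp(495,215),91),atz(t,tp(512,198),91); print('headline',np.degrees(np.arctan2(*(l2-l1)[[1,0]])))
l1,l2=atz(t,tp(530,198),56),atz(t,tp(547,181),56); print('collline',l1,l2)
# jaw, anvil edges in gauge coords
x=np.array([y[1],-y[0],0])
for n,q,z in [('jaw',(285,116),45),('jaw',(268,234),45),('anv',(148,87),46),('anv',(125,196),46)]:
    v=atz(t,tp(*q),z)-g; print(n,v@x,v@y)
E
python3 m.py
```

```text
[575.1 295.   15.1] 0.8 [575.  293.3  20. ] [573.  285.6  20. ]
[522.1  30.3  13.2] 0.2 [521.8  29.8  20. ] [520.4  20.8  20. ]
[434.8  47.3  15.3] 0.8 [435.3  46.8  20. ] [434.1  40.5  20. ]
[486.9 309.7  17.7] 1.3 [487.5 308.8  20. ] [485.9 305.1  20. ]
sides [np.float64(268.8), np.float64(88.2), np.float64(267.1), np.float64(88.9)]
gauge c [504.9090195  169.66986968  20.        ] y dir deg 78.66782531766536
bed [515.6180941  223.10736328  20.        ] axis [489.18927698  91.22951212  20.        ]
headtop [489.28300115  92.07018474  87.03350806] 0.15422503498406784 [489.09089199  91.48239962  91.        ] [488.54783146  84.95485975  91.        ]
ring top [ 579.31300737 -199.37926636   24.97617203] 0.6822628898562184 [ 580.11498136 -200.05147763   21.        ] [ 580.40238007 -195.49115887   21.        ]
dia 58.496281125494484
sd tip [ 617.09321298 -213.07188437    4.        ]
flats [np.float64(-133.46116522255826), np.float64(135.40385736471828), np.float64(46.061663230267754), np.float64(-46.48932415348219)]
headline -44.53596250515356
collline [498.43223635  81.507302    56.        ] [505.48521389  74.56265793  56.        ]
jaw 23.696409756655513 23.313440938363716
jaw -26.100838674219226 19.040401380661
anv 23.612879025735687 83.8328652551617
anv -23.26446880134977 82.57605279520715
```

The heights and sizes agree with the text within the pixel resolution: plate about 268x88 mm, head top 87, ring top 21–25, ring diameter about 58. The top view is the more consistent one, so I'll use ring (580,-200), bed (515.6,223), axis (489.2,91.4) and gauge x at -11.3°. At the current yaw the fingers clear the screwdriver tip.

```bash
cat > go.py <<'E'
import sys
from h import *
# go.py x y z yaw : row numbers (shift/40mm, turn/10deg) to bring TCP there, tool down, tool-y at yaw deg
def go(x,y,z,yaw):
    s=robot.get_state(); q=s['eef_rot']; r=R.from_quat([q[1],q[2],q[3],q[0]])
    a=np.radians(yaw); yy=np.array([np.cos(a),np.sin(a),0]); zz=np.array([0,0,-1.]); xx=np.cross(yy,zz)
    t=R.from_matrix(np.c_[xx,yy,zz]); m=r.as_matrix()
    print('t',s['time'],'pos',np.round(s['ee_pos'],1),'yaw',round(np.degrees(np.arctan2(m[1,1],m[0,1])),2),'tilt',np.round(m[:2,2],4),'j',np.round(s['joint_positions'],2))
    print('F',np.round(s['ft_force'],1),'M',np.round(s['moment'],3),'open',round(s['opening'],1),'grip',round(s['grip_force'],1))
    print('shift',np.round(m.T@(np.array([x,y,z])-s['ee_pos'])/40,3),'turn',np.round(np.degrees((r.inv()*t).as_rotvec())/10,3))
go(*map(float,sys.argv[1:5]))
E
python3 go.py 580 -200 260 67.8
```

```text
t 0.1 pos [207.4 509.2 403.9] yaw 67.84 tilt [-0.0009 -0.0014] j [ 0.98  0.26  1.54 -0.    1.35 -0.2 ]
F [-1.   0.1  0.1] M [ 0.041 -0.035  0.003] open 85.3 grip 0.0
shift [-15.317 -12.9     3.615] turn [-0.01  -0.002  0.004]
```

Call:
jog_arm(
  moves=[1,-15.3,-12.9,0,0,0,0,1,-15.3,-12.9,0,0,0,0,1,-15.3,-12.9,0,0,0,0,1,-15.3,-12.9,0,0,0,0,1,-15.3,-12.9,0,0,0,0,1,-15.3,-12.9,0,0,0,0,1,-15.3,-12.9,0,0,0,0,1,-15.3,-12.9,0,0,0,0],
  squeeze=40,
)

```text
time: 1.1
ee_pos: [440.3, 64.7, 404.7]
eef_rot: [0.0, 0.192, 0.981, 0.0]
ft_force: [1.3, 0.3, 0.0]
opening: 85.3
grip_force: 0.0
```

```bash
python3 go.py 580 -200 220 67.8
```

```text
t 1.1 pos [440.3  64.7 404.7] yaw 67.82 tilt [0.0002 0.0002] j [-0.11  0.07  1.77  0.    1.31 -1.29]
F [1.3 0.3 0. ] M [-0.02  -0.064 -0.002] open 85.3 grip 0.0
shift [-5.732 -4.811  4.616] turn [0.002 0.    0.002]
```

Call:
jog_arm(
  moves=[1,-5.7,-4.8,3.5,0,0,0,1,-5.7,-4.8,3.5,0,0,0,1,-5.7,-4.8,3.5,0,0,0,1,-5.7,-4.8,3.5,0,0,0,1,-5.7,-4.8,3.5,0,0,0,1,-5.7,-4.8,3.5,0,0,0,1,-5.7,-4.8,3.5,0,0,0],
)

```text
time: 1.98
ee_pos: [578.4, -197.6, 263.5]
eef_rot: [-0.001, 0.193, 0.981, 0.001]
ft_force: [1.0, 0.8, 0.9]
opening: 85.6
grip_force: 0.0
```

```bash
python3 go.py 580 -200 215 67.8
```

```text
t 1.975 pos [ 578.4 -197.6  263.5] yaw 67.75 tilt [-0.0022  0.0015] j [-0.51  0.49  1.56  0.    1.1  -1.69]
F [1.  0.8 0.9] M [-0.002 -0.007  0.033] open 85.6 grip 0.0
shift [-0.064 -0.041  1.212] turn [ 0.003 -0.015 -0.005]
```

Call:
jog_arm(
  moves=[1,0,0,1.2,0,0,0,1,0,0,1.2,0,0,0,1,0,0,1.2,0,0,0],
)

```text
time: 2.35
ee_pos: [578.9, -196.1, 218.5]
eef_rot: [0.001, 0.192, 0.981, -0.0]
ft_force: [1.1, -0.6, 0.2]
opening: 85.5
grip_force: 0.0
```

```bash
python3 go.py 580 -200 174 67.8; python3 - <<'E'
from h import *
cs=[]
for n,b in(('side',(190,170,130,110)),('top',(240,150,130,110))):
    c=cap(n,n+'1');x,y,w,h=b;cs.append(cv2.resize(c['pixels'][y:y+h,x:x+w,::-1],None,fx=3,fy=3,interpolation=cv2.INTER_CUBIC))
cv2.imwrite('pics/c1.png',np.hstack(cs))
E
```

```text
t 2.35 pos [ 578.9 -196.1  218.5] yaw 67.91 tilt [ 0.0012 -0.0005] j [-0.51  0.54  1.6   0.    1.   -1.69]
F [ 1.1 -0.6  0.2] M [0.004 0.072 0.003] open 85.5 grip 0.0
shift [-0.061 -0.079  1.114] turn [-0.     0.008  0.011]
```

View pics/c1.png

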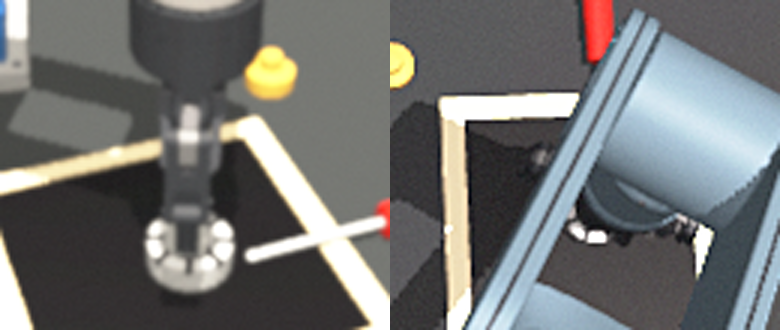

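The side crop shows the near finger at (185,240), in line with the ring centre at (190,250), and the screwdriver tip at (250,255) is clear. I can descend.

Call:
jog_arm(
  moves=[1,-0.06,-0.06,0.8,0,0,0,1,-0.06,-0.06,1.1,0,0,0,1,-0.06,-0.06,1.1,0,0,0,1,-0.06,-0.06,1.1,0,0,0],
)

```text
time: 2.95
ee_pos: [580.4, -200.4, 173.8]
eef_rot: [0.001, 0.192, 0.981, -0.0]
ft_force: [-0.5, 0.1, -0.7]
opening: 85.5
grip_force: 0.0
```

```bash
python3 go.py 580 -200 173 67.8
```

```text
t 2.95 pos [ 580.4 -200.4  173.8] yaw 67.84 tilt [ 0.0014 -0.0007] j [-0.51  0.6   1.62  0.    0.91 -1.7 ]
F [-0.5  0.1 -0.7] M [-0.084  0.007  0.008] open 85.5 grip 0.0
shift [0.012 0.006 0.02 ] turn [-0.001  0.009  0.004]
```

Call:
jog_arm(
  moves=[0,0,0,0,0,0,0,0,0,0,0,0,0,0,0,0,0,0,0,0,0,0,0,0,0,0,0,0,0,0,0,0,0,0,0],
  squeeze=45,
)

```text
time: 3.58
ee_pos: [581.6, -200.9, 177.5]
eef_rot: [0.004, 0.192, 0.981, -0.001]
ft_force: [-2.5, 2.3, 22.4]
opening: 54.5
grip_force: 54.5
```

Call:
jog_arm(
  moves=[0,0,0,-0.1,0,0,0,0,0,0,-0.6,0,0,0,0,0,0,-1.5,0,0,0,0,0,0,-2,0,0,0,0,0,0,-2,0,0,0,0,0,0,-2,0,0,0],
)

```text
time: 4.32
ee_pos: [579.4, -200.0, 251.5]
eef_rot: [-0.001, 0.192, 0.981, 0.0]
ft_force: [0.0, -0.6, -3.4]
opening: 54.8
grip_force: 48.3
```

```bash
python3 go.py 515.6 223.1 290 168.7; python3 - <<'E'
from h import *
c=cap('side','s2');x,y,w,h=190,140,130,110
cv2.imwrite('pics/c2.png',cv2.resize(c['pixels'][y:y+h,x:x+w,::-1],None,fx=4,fy=4,interpolation=cv2.INTER_CUBIC))
E
```

```text
t 4.325 pos [ 579.4 -200.   251.5] yaw 67.84 tilt [-0.0019  0.0011] j [-0.51  0.5   1.57 -0.    1.07 -1.7 ]
F [ 0.  -0.6 -3.4] M [-0.003 -0.039 -0.032] open 54.8 grip 48.3
shift [ 5.47   9.194 -0.949] turn [ 1.2000e-02 -8.0000e-03 -1.0086e+01]
```

View pics/c2.png

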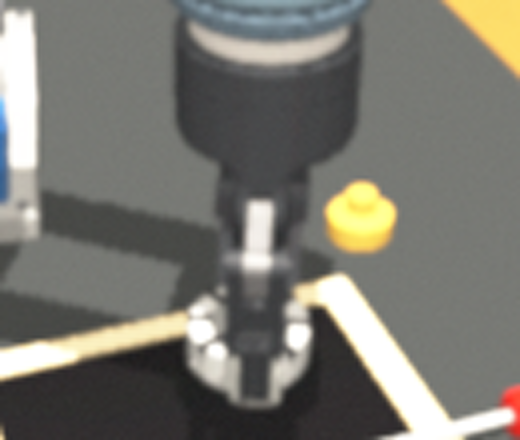

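The ring is held level and centred between the fingers (ring 187–312, finger at 255) and is clear of the mat. Next is moving it over to the bed.

Call:
jog_arm(
  moves=[0,0,0,-1,0,0,0,0,5.47,9.2,-1,0,0,-10.1,0,5.47,9.2,-1,0,0,-10.1,0,5.47,9.2,-1,0,0,-10.1,0,5.47,9.2,-1,0,0,-10.1,0,5.47,9.2,-1,0,0,-10.1,0,5.47,9.2,-1,0,0,-10.1,0,5.47,9.2,-1,0,0,-10.1],
)

```text
time: 5.38
ee_pos: [515.0, 225.2, 291.3]
eef_rot: [-0.001, -0.45, 0.893, 0.0]
ft_force: [0.8, 0.6, -3.2]
opening: 54.7
grip_force: 48.9
```

```bash
python3 go.py 515.6 223.1 290 168.7
```

```text
t 5.375 pos [515.  225.2 291.3] yaw 143.43 tilt [-0.0024 -0.0004] j [ 0.21  0.38  1.66  0.    1.11 -2.29]
F [ 0.8  0.6 -3.2] M [-0.008 -0.099  0.01 ] open 54.7 grip 48.9
shift [ 0.034 -0.044  0.033] turn [ 0.012 -0.008 -2.527]
```

Call:
jog_arm(
  moves=[0,0.03,-0.04,0,0,0,-2.5,0,0.03,-0.04,0,0,0,-2.5,0,0.03,-0.04,1,0,0,-2.5,0,0.03,-0.04,1.5,0,0,-2.5,0,0.03,-0.04,1.5,0,0,-2.5],
)

```text
time: 6.0
ee_pos: [515.4, 220.9, 229.8]
eef_rot: [-0.003, -0.63, 0.777, 0.001]
ft_force: [-0.4, 0.5, -3.0]
opening: 54.8
grip_force: 48.9
```

```bash
python3 go.py 515.6 223.1 198 168.7; sleep 0; python3 go.py 515.6 223.1 198 168.7;python3 - <<'E'
from h import *
cs=[]
for n,b in(('side',(130,80,130,130)),('top',(90,190,130,130))):
    c=cap(n,n+'3');x,y,w,h=b;cs.append(cv2.resize(c['pixels'][y:y+h,x:x+w,::-1],None,fx=3,fy=3,interpolation=cv2.INTER_CUBIC))
cv2.imwrite('pics/c3.png',np.hstack(cs))
E
python3 go.py 515.6 223.1 198 168.7
```

```text
t 6.0 pos [515.4 220.9 229.8] yaw 168.04 tilt [-0.0064 -0.0014] j [ 0.21  0.45  1.72 -0.    0.97 -2.73]
F [-0.4  0.5 -3. ] M [0.036 0.002 0.022] open 54.8 grip 48.9
shift [-0.057  0.001  0.795] turn [ 0.035 -0.015 -0.066]
t 6.0 pos [515.4 220.9 229.8] yaw 168.04 tilt [-0.0064 -0.0014] j [ 0.21  0.45  1.72 -0.    0.97 -2.73]
F [-0.4  0.5 -3. ] M [0.036 0.002 0.022] open 54.8 grip 48.9
shift [-0.057  0.001  0.795] turn [ 0.035 -0.015 -0.066]
t 6.1 pos [516.7 221.2 232.4] yaw 168.03 tilt [-0.0009 -0.0002] j [ 0.21  0.45  1.72  0.    0.97 -2.73]
F [ 1.  -0.4 -2.1] M [-0.026 -0.019  0.014] open 54.4 grip 48.9
shift [-0.042  0.037  0.861] turn [ 0.005 -0.002 -0.067]
```

View pics/c3.png

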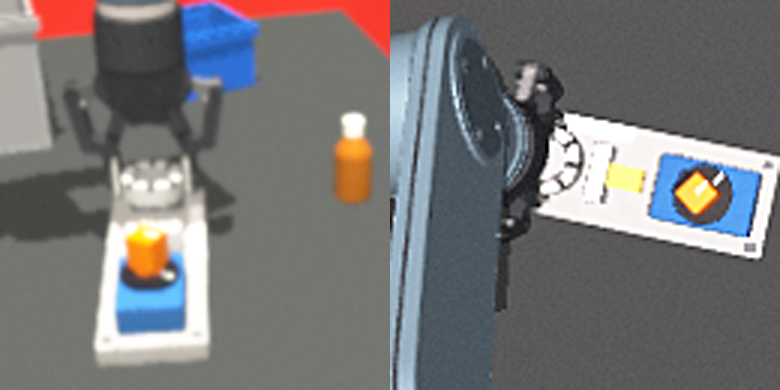

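The top crop shows the ring's near edge at (584,163) and the jaw face at about (590,175). I'll check where that edge sits in gauge coordinates.

```bash
python3 - <<'E'
from h import *
t=load('top3'); f=lambda x,y:((np.array([x-390,y])+.5)/3-.5+(90,190))
g=np.array([504.9,169.7,20]);a=np.radians(78.67);y=np.array([np.cos(a),np.sin(a),0]);x=np.array([y[1],-y[0],0])
for z in(70,75,80):
    v=atz(t,f(584,163),z)-g; print(z,v@x,v@y)
for q,z in[((592,145),45),((583,198),45)]:
    v=atz(t,f(*q),z)-g; print('jaw',v@x,v@y)
# finer: brightness profile along gauge y through ring edge at z=75, x=0
gray=np.array(t['pixels']).mean(2)
for z,r in((75,range(10,50,2)),(45,range(0,32,2))):
    print(z,[(k,int(gray[int(round(p[1])),int(round(p[0]))])) for k in r for p in[proj(t,g*[1,1,0]+[0,0,z]+k*y+(0 if z==75 else 15)*x)]])
E
```

```text
70 4.708153916955634 19.735828652470044
75 4.687734513743782 18.46911036131165
80 4.667315110532046 17.20239207015325
jaw 20.993027890287653 22.86023258372171
jaw -23.976540574489782 20.164755144863413
75 [(10, 255), (12, 227), (14, 227), (16, 255), (18, 217), (20, 87), (22, 87), (24, 71), (26, 83), (28, 103), (30, 157), (32, 157), (34, 159), (36, 253), (38, 245), (40, 245), (42, 246), (44, 247), (46, 247), (48, 191)]
45 [(0, 218), (2, 118), (4, 118), (6, 203), (8, 255), (10, 255), (12, 255), (14, 255), (16, 255), (18, 255), (20, 255), (22, 244), (24, 249), (26, 255), (28, 255), (30, 167)]
```

```bash
python3 - <<'E'
from h import *
t=load('top3'); k=np.array(t['pixels'])[225:270,120:185,::-1]
k=cv2.resize(k,None,fx=12,fy=12,interpolation=cv2.INTER_CUBIC)
g=np.array([504.9,169.7,0]);a=np.radians(78.67);y=np.array([np.cos(a),np.sin(a),0]);x=np.array([y[1],-y[0],0])
for z,c in((76,(0,0,255)),(56,(0,255,0))):
    for b in np.radians(range(0,360,6)):
        p=proj(t,g+(54.5+28*np.cos(b))*y+28*np.sin(b)*x+[0,0,z]); p=(p-(120,225)+.5)*12-.5
        cv2.circle(k,tuple(int(v) for v in p),2,c,-1)
cv2.imwrite('pics/c4.png',k)
E
```

```text
(no output)
```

View pics/c4.png

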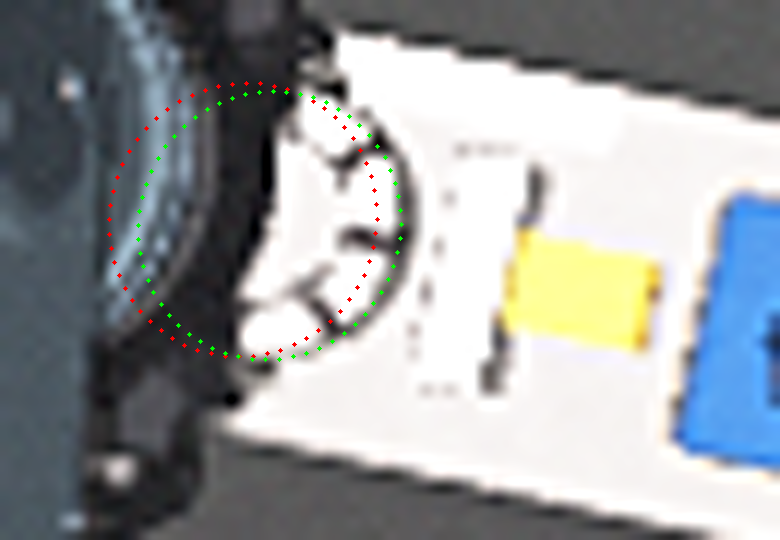

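The ring's actual top edge (x≈398) is 21 px right of the predicted edge (377), so the ring sits about 3.5 mm too near the jaw. I'll shift it towards the anvil and lower it.

Call:
jog_arm(
  moves=[0,-0.09,0.02,0,0,0,-0.07,0,-0.09,0.02,0.4,0,0,-0.07,0,-0.09,0.02,0.7,0,0,-0.07,0,-0.09,0.02,0.75,0,0,-0.07,0,-0.09,0.02,0.75,0,0,-0.07],
)

```text
time: 6.72
ee_pos: [516.6, 224.8, 202.3]
eef_rot: [-0.0, -0.634, 0.773, 0.0]
ft_force: [0.3, 0.5, -2.1]
opening: 54.4
grip_force: 48.9
```

```bash
python3 go.py 516 224.7 196.5 168.7
```

```text
t 6.725 pos [516.6 224.8 202.3] yaw 168.74 tilt [-0.0007 -0.0002] j [ 0.21  0.49  1.74 -0.    0.91 -2.73]
F [ 0.3  0.5 -2.1] M [ 0.008  0.034 -0.025] open 54.4 grip 48.9
shift [0.006 0.014 0.145] turn [ 0.004 -0.002  0.004]
```

Call:
jog_arm(
  moves=[0,0,0,0.07,0,0,0,0,0,0,0.11,0,0,0,0,0,0,0.11,0,0,0],
)

```text
time: 7.1
ee_pos: [516.6, 224.9, 198.3]
eef_rot: [-0.0, -0.634, 0.773, 0.0]
ft_force: [-1.0, -0.3, -1.4]
opening: 54.5
grip_force: 48.9
```

Call:
jog_arm(
  moves=[0,0,0,0.04,0,0,0,0,0,0,0.04,0,0,0],
)

```text
time: 7.35
ee_pos: [516.6, 224.8, 196.6]
eef_rot: [-0.0, -0.634, 0.773, 0.0]
ft_force: [0.4, -0.3, -2.4]
opening: 54.9
grip_force: 48.9
```

Call:
jog_arm(
  moves=[0,0,0,0.03,0,0,0,0,0,0,0.06,0,0,0,0,0,0,0.06,0,0,0],
)

```text
time: 7.72
ee_pos: [516.6, 224.8, 194.2]
eef_rot: [-0.0, -0.634, 0.773, 0.0]
ft_force: [-0.2, 0.1, -2.9]
opening: 54.7
grip_force: 48.9
```

Call:
jog_arm(
  moves=[0,0,0,0.03,0,0,0,0,0,0,0.06,0,0,0,0,0,0,0.06,0,0,0],
)

```text
time: 8.1
ee_pos: [516.6, 224.8, 191.8]
eef_rot: [-0.0, -0.634, 0.773, 0.0]
ft_force: [0.3, -0.2, -2.3]
opening: 54.8
grip_force: 48.9
```

Call:
jog_arm(
  moves=[0,0,0,0.03,0,0,0,0,0,0,0.04,0,0,0],
)

```text
time: 8.35
ee_pos: [516.6, 224.9, 190.2]
eef_rot: [-0.0, -0.634, 0.773, 0.0]
ft_force: [-1.3, 0.3, -2.8]
opening: 54.5
grip_force: 48.9
```

Call:
jog_arm(
  moves=[0,0,0,0.03,0,0,0,0,0,0,0.04,0,0,0],
)

```text
time: 8.6
ee_pos: [516.7, 224.9, 189.6]
eef_rot: [0.0, -0.634, 0.773, -0.0]
ft_force: [-2.7, -0.9, 8.3]
opening: 54.6
grip_force: 54.3
```

Contact is at TCP z 189.9, 8 N upward, which matches the fingertip geometry. Releasing now.

Call:
jog_arm(
  moves=[1,0,0,-0.02,0,0,0,1,0,0,-0.02,0,0,0,1,0,0,-0.02,0,0,0,1,0,0,-0.02,0,0,0,1,0,0,-1.2,0,0,0,1,0,0,-2.5,0,0,0,1,0,0,-2.8,0,0,0,1,0,0,-2.8,0,0,0],
)

```text
time: 9.6
ee_pos: [516.7, 224.9, 301.4]
eef_rot: [0.001, -0.634, 0.773, -0.0]
ft_force: [0.3, 0.2, 0.3]
opening: 85.3
grip_force: 0.0
```

```bash
python3 go.py 489.2 91.4 300 135
```

```text
t 9.6 pos [516.7 224.9 301.4] yaw 168.74 tilt [0.0018 0.0004] j [ 0.21  0.37  1.64 -0.    1.12 -2.73]
F [0.3 0.2 0.3] M [ 0.04  -0.024  0.006] open 85.3 grip 0.0
shift [3.407 0.023 0.032] turn [-0.008  0.007  3.374]
```

Call:
jog_arm(
  moves=[1,7.6,0.7,0,0,0,3.4,1,7.6,0.7,0,0,0,3.4,1,7.6,0.7,0,0,0,3.4,1,7.6,0.7,0,0,0,3.4,1,7.6,0.7,0,0,0,3.4,1,7.6,0.7,0,0,0,3.4,1,7.6,0.7,0,0,0,3.4],
)

```text
time: 10.48
ee_pos: [429.4, -67.6, 299.5]
eef_rot: [-0.001, -0.38, 0.925, 0.001]
ft_force: [-0.2, 0.5, 0.1]
opening: 85.6
grip_force: 0.0
```

```bash
python3 go.py 489.2 91.4 275 135; python3 - <<'E'
from h import *
t=cap('top','top5'); cap('side','side5'); k=np.array(t['pixels'])[218:278,110:225,::-1]
k=cv2.resize(k,None,fx=6.8,fy=6.8,interpolation=cv2.INTER_CUBIC)
cv2.imwrite('pics/c5.png',k)
E
```

```text
t 10.475 pos [429.4 -67.6 299.5] yaw 134.65 tilt [-0.0024  0.0016] j [-0.41  0.16  1.95  0.    1.04 -2.76]
F [-0.2  0.5  0.1] M [ 0.06   0.008 -0.013] open 85.6 grip 0.0
shift [-3.859  1.776  0.615] turn [ 0.016 -0.003 -0.035]
```

View pics/c5.png

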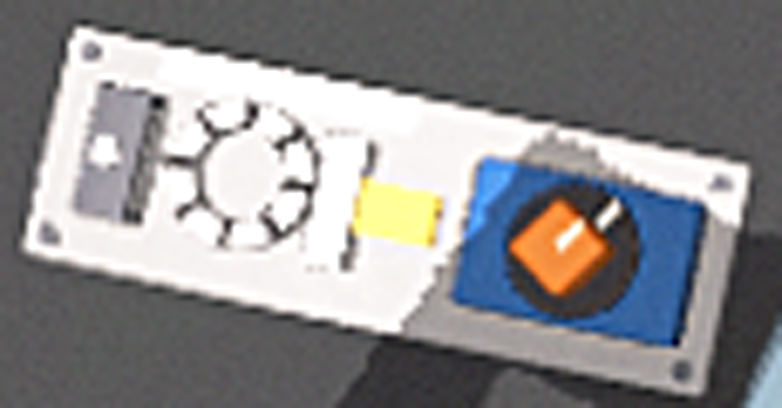

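The ring lies flat on the bed between jaw and anvil, centred at about (242,173), and both index lines still point the same way. The head centre is at (560,245). Next is the head.

Call:
jog_arm(
  moves=[1,-3.86,1.78,0.3,0,0,0,1,-3.86,1.78,0.3,0,0,0,1,-3.86,1.78,0.3,0,0,0,1,-3.86,1.78,0.3,0,0,0,1,-3.86,1.78,0.3,0,0,0,1,-3.86,1.78,0.3,0,0,0],
)

```text
time: 11.32
ee_pos: [489.0, 91.1, 288.6]
eef_rot: [-0.0, -0.38, 0.925, -0.0]
ft_force: [0.3, -0.4, 0.4]
opening: 85.2
grip_force: 0.0
```

```bash
python3 go.py 489.2 91.4 235 135; python3 - <<'E'
from h import *
t=load('top5'); f=lambda p:((np.array(p)+.5)/6.8-.5+(110,218))
print(atz(t,f((560,245)),91))
E
```

```text
t 11.325 pos [489.   91.1 288.6] yaw 134.73 tilt [-0.0005 -0.0002] j [-0.04  0.28  1.82 -0.    1.04 -2.39]
F [ 0.3 -0.4  0.4] M [-0.018 -0.044 -0.032] open 85.2 grip 0.0
shift [-0.01   0.002  1.341] turn [ 0.001 -0.003 -0.027]
[489.84128998  91.0727202   91.        ]
```

Call:
jog_arm(
  moves=[1,0,0,1.0,0,0,0,1,0,0,1.33,0,0,0,1,0,0,1.33,0,0,0,1,0,0,1.33,0,0,0,0,0,0,1.33,0,0,0,0,0,0,1.33,0,0,0,0,0,0,1.33,0,0,0,0,0,0,1.33,0,0,0],
  squeeze=40,
)

```text
time: 12.32
ee_pos: [489.0, 92.0, 236.0]
eef_rot: [-0.0, -0.381, 0.925, 0.001]
ft_force: [-3.6, 3.0, 6.2]
opening: 25.2
grip_force: 41.1
```

```bash
python3 go.py 489.2 91.4 235 135
```

```text
t 12.325 pos [489.  92. 236.] yaw 134.73 tilt [-0.0008  0.001 ] j [-0.04  0.35  1.87  0.    0.92 -2.39]
F [-3.6  3.   6.2] M [ 0.465  0.396 -0.062] open 25.2 grip 41.1
shift [ 0.006 -0.014  0.025] turn [ 0.007  0.001 -0.027]
```

The head is gripped with small forces. Turning clockwise (positive about tool z).

Call:
jog_arm(
  moves=[0,0,0,0,0,0,0.75,0,0,0,0,0,0,1.5,0,0,0,0,0,0,2.25,0,0,0,0,0,0,3,0,0,0,0,0,0,3.75,0,0,0,0,0,0,4.5,0,0,0,0,0,0,5.25,0,0,0,0,0,0,6],
)

```text
time: 13.32
ee_pos: [489.0, 91.4, 236.0]
eef_rot: [-0.0, 0.135, 0.991, -0.0]
ft_force: [-3.1, -2.0, 6.0]
opening: 25.3
grip_force: 41.1
```

```bash
cat > st.py <<'E'
from h import *
s=robot.get_state(); q=s['eef_rot']; m=R.from_quat([q[1],q[2],q[3],q[0]]).as_matrix()
print('t',s['time'],'pos',np.round(s['ee_pos'],1),'yaw',round(np.degrees(np.arctan2(m[1,1],m[0,1])),2),'F',np.round(s['ft_force'],1),'M',np.round(s['moment'],3),'tau6',round(s['tau'][5],4),'open',round(s['opening'],1),'g',s['grip_force'])
E
python3 st.py
```

```text
t 13.325 pos [489.   91.4 236. ] yaw 74.53 F [-3.1 -2.   6. ] M [-0.392  0.529  0.116] tau6 -1.2901 open 25.3 g 41.146109104156494
```

Call:
jog_arm(
  moves=[0,0,0,0,0,0,0.4,0,0,0,0,0,0,0.8,0,0,0,0,0,0,1.2,0,0,0,0,0,0,1.6,0,0,0,0,0,0,2.0],
)

```text
time: 13.95
ee_pos: [488.9, 91.2, 236.0]
eef_rot: [-0.0, 0.304, 0.953, -0.001]
ft_force: [-2.6, -2.1, 6.4]
opening: 25.6
grip_force: 41.3
```

```bash
cat > av.py <<'E'
from h import *
A=[]
for i in range(5):
    s=robot.get_state(); q=s['eef_rot']; m=R.from_quat([q[1],q[2],q[3],q[0]]).as_matrix()
    A.append([s['moment'][2],s['tau'][5],np.degrees(np.arctan2(m[1,1],m[0,1]))]); print(np.round(A[-1],3))
    if i<4: cap('side','tmp')
print('mean',np.round(np.mean(A,0),3),s['time'],np.round(s['ft_force'],1))
E
python3 av.py
```

```text
[ 0.102 -0.645 54.654]
[-0.084 -0.152 54.48 ]
[-0.127  0.409 54.68 ]
[-0.06   0.078 54.739]
[-6.6000e-02 -3.8000e-02  5.4759e+01]
mean [-4.7000e-02 -6.9000e-02  5.4662e+01] 14.15 [-3.6 -3.2  5.4]
```

At rest the moment relaxes, so only readings taken at the end of a motion count. Free running reads about 0.11. I'll continue in 12° steps.

Call:
jog_arm(
  moves=[0,0,0,0,0,0,0.4,0,0,0,0,0,0,0.8,0,0,0,0,0,0,1.2],
)

```text
time: 14.52
ee_pos: [488.8, 91.1, 236.0]
eef_rot: [-0.0, 0.401, 0.916, -0.001]
ft_force: [-3.6, -3.2, 7.0]
opening: 25.6
grip_force: 41.3
```

```bash
python3 st.py
```

```text
t 14.525 pos [488.8  91.1 236. ] yaw 42.66 F [-3.6 -3.2  7. ] M [-0.568  0.701  0.107] tau6 -0.6448 open 25.6 g 41.317493319511414
```

Call:
jog_arm(
  moves=[0,0,0,0,0,0,0.4,0,0,0,0,0,0,0.8],
)

```text
time: 14.78
ee_pos: [488.8, 91.1, 236.0]
eef_rot: [-0.0, 0.464, 0.886, -0.001]
ft_force: [-4.6, -2.5, 7.7]
opening: 25.6
grip_force: 41.4
```

```bash
python3 st.py
```

```text
t 14.775 pos [488.8  91.1 236. ] yaw 34.66 F [-4.6 -2.5  7.7] M [-0.594  0.814  0.109] tau6 -0.6442 open 25.6 g 41.37195646762848
```

Call:
jog_arm(
  moves=[0,0,0,0,0,0,0.4,0,0,0,0,0,0,0.8],
)

```text
time: 15.02
ee_pos: [488.7, 91.0, 236.0]
eef_rot: [-0.0, 0.525, 0.851, -0.001]
ft_force: [-5.3, -3.8, 7.1]
opening: 25.2
grip_force: 41.4
```

```bash
python3 st.py
```

```text
t 15.025 pos [488.7  91.  236. ] yaw 26.66 F [-5.3 -3.8  7.1] M [-0.639  0.845  0.035] tau6 -0.6442 open 25.2 g 41.422571539878845
```

Call:
jog_arm(
  moves=[0,0,0,0,0,0,0.4,0,0,0,0,0,0,0.8],
)

```text
time: 15.28
ee_pos: [488.6, 91.0, 236.0]
eef_rot: [-0.0, 0.583, 0.812, -0.001]
ft_force: [-4.7, -3.0, 7.7]
opening: 25.3
grip_force: 41.5
```

```bash
python3 st.py
```

```text
t 15.275 pos [488.6  91.  236. ] yaw 18.66 F [-4.7 -3.   7.7] M [-0.661  0.954  0.056] tau6 -0.644 open 25.3 g 41.47393226623535
```

Call:
jog_arm(
  moves=[0,0,0,0,0,0,0.4,0,0,0,0,0,0,0.8],
)

```text
time: 15.52
ee_pos: [488.5, 91.0, 236.0]
eef_rot: [-0.001, 0.638, 0.77, -0.001]
ft_force: [-6.0, -3.5, 7.4]
opening: 25.8
grip_force: 41.5
```

```bash
python3 st.py
```

```text
t 15.525 pos [488.5  91.  236. ] yaw 10.66 F [-6.  -3.5  7.4] M [-0.652  1.004  0.05 ] tau6 -0.644 open 25.8 g 41.52578115463257
```

Call:
jog_arm(
  moves=[0,0,0,0,0,0,0.4,0,0,0,0,0,0,0.8],
)

```text
time: 15.78
ee_pos: [488.4, 91.0, 235.9]
eef_rot: [-0.001, 0.69, 0.723, -0.001]
ft_force: [-5.4, -3.9, 8.8]
opening: 25.2
grip_force: 41.6
```

```bash
python3 st.py
```

```text
t 15.775 pos [488.4  91.  235.9] yaw 2.66 F [-5.4 -3.9  8.8] M [-0.598  1.052  0.093] tau6 -0.6442 open 25.2 g 41.57715618610382
```

Call:
jog_arm(
  moves=[0,0,0,0,0,0,0.4,0,0,0,0,0,0,0.8],
)

```text
time: 16.02
ee_pos: [488.4, 91.0, 236.0]
eef_rot: [-0.0, 0.739, 0.673, -0.002]
ft_force: [-6.5, -3.4, 8.5]
opening: 25.4
grip_force: 41.7
```

```bash
python3 st.py
```

```text
t 16.025 pos [488.4  91.  236. ] yaw -5.34 F [-6.5 -3.4  8.5] M [-0.617  1.095  0.17 ] tau6 -0.5978 open 25.4 g 41.65324330329895
```

Call:
jog_arm(
  moves=[0,0,0,0,0,0,0.4,0,0,0,0,0,0,0.8],
)

```text
time: 16.27
ee_pos: [488.3, 91.1, 236.0]
eef_rot: [-0.0, 0.784, 0.62, -0.002]
ft_force: [-6.2, -3.3, 9.8]
opening: 25.2
grip_force: 41.7
```

```bash
python3 st.py
```

```text
t 16.275 pos [488.3  91.1 236. ] yaw -13.32 F [-6.2 -3.3  9.8] M [-0.485  1.205  0.235] tau6 -0.5355 open 25.2 g 41.66041910648346
```

tau6 is a clean signal: -0.644 running free, now -0.5355, so the torque is up 0.109 N m and close to slip. I'll go one small step at the same pace.

Call:
jog_arm(
  moves=[0,0,0,0,0,0,0.4],
)

```text
time: 16.4
ee_pos: [488.2, 91.1, 235.9]
eef_rot: [-0.0, 0.806, 0.593, -0.002]
ft_force: [-6.4, -3.3, 8.6]
opening: 25.3
grip_force: 41.7
```

```bash
python3 st.py
```

```text
t 16.4 pos [488.2  91.1 235.9] yaw -17.33 F [-6.4 -3.3  8.6] M [-0.515  1.165  0.199] tau6 -0.5361 open 25.3 g 41.67339742183685
```

Call:
jog_arm(
  moves=[0,0,0,0,0,0,0.4],
)

```text
time: 16.52
ee_pos: [488.2, 91.1, 236.0]
eef_rot: [-0.0, 0.826, 0.564, -0.002]
ft_force: [-5.8, -3.6, 10.8]
opening: 25.1
grip_force: 41.7
```

```bash
python3 st.py
```

```text
t 16.525 pos [488.2  91.1 236. ] yaw -21.33 F [-5.8 -3.6 10.8] M [-0.495  1.254  0.215] tau6 -0.5365 open 25.1 g 41.69197082519531
```

The torque has levelled off at -0.536, so the clutch is slipping, by roughly 8–12° so far. I'll stop, let go and rise.

Call:
jog_arm(
  moves=[1,0,0,0,0,0,0,1,0,0,0,0,0,0,1,0,0,0,0,0,0,1,0,0,-0.8,0,0,0,1,0,0,-1.6,0,0,0,1,0,0,-1.6,0,0,0],
)

```text
time: 17.27
ee_pos: [490.4, 91.5, 301.9]
eef_rot: [0.002, 0.825, 0.565, 0.002]
ft_force: [0.6, 0.6, -0.9]
opening: 85.3
grip_force: 0.0
```

```bash
python3 go.py 430 -70 300 -21
```

```text
t 17.275 pos [490.4  91.5 301.9] yaw -21.24 tilt [ 0.0055 -0.0002] j [-0.04  0.26  1.8   0.    1.07  0.33]
F [ 0.6  0.6 -0.9] M [-0.007 -0.02   0.055] open 85.3 grip 0.0
shift [-4.31   0.054  0.039] turn [ 0.03  -0.011 -0.024]
```

Call:
jog_arm(
  moves=[1,-4.3,0,0,0,0,0,1,-4.3,0,0,0,0,0,1,-4.3,0,0,0,0,0,1,-4.3,0,0,0,0,0,1,-4.3,0,0,0,0,0],
)

```text
time: 17.9
ee_pos: [426.9, -68.7, 298.9]
eef_rot: [-0.001, 0.826, 0.564, -0.0]
ft_force: [-0.2, 0.5, -0.2]
opening: 85.2
grip_force: 0.0
```

```bash
python3 - <<'E'
from h import *
t=cap('top','top6'); cv2.imwrite('pics/c6.png',cv2.resize(t['pixels'][218:278,110:225,::-1],None,fx=6.8,fy=6.8,interpolation=cv2.INTER_CUBIC))
E
```

```text
(no output)
```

View pics/c6.png

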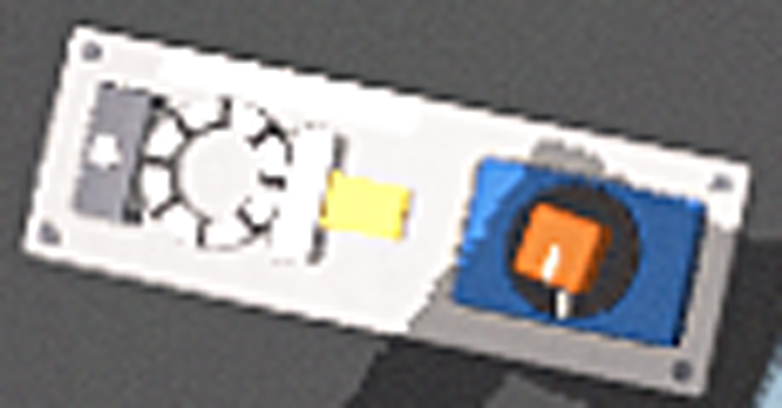

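The ring is held between anvil (edge at about x=140) and jaw (about x=285). The head line, (558,247) to (547,275), leads the collar line at (562,305) by roughly 10–15°, which fits the torque readings. Handing in.

```bash
python3 -c "
from bench import robot
print(robot.close_job())"
```

```text
the job is handed in; nothing more can be done
None
```

The job is handed in at about 18 s on the robot's clock: the ring lies flat on the bed, held between jaw and anvil, the thumbscrew was stopped at its first slip (about 10–15° by the index lines), and the gripper is clear of everything.

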